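# Refit the lint filter in a drain pump and hold it home

### The job

Pick up the lint filter with the bar handle and put its ribbed stem into the mouth of the drain pump, turning it until its ribs mesh with the slots, then slide it fully home against the spring inside. Finish while still holding it by the handle and pressing it home, so that a colleague can fit the locking ring; do not let go, and leave the other things on the counter alone.

Things in the scene. Friction and masses are not known exactly. Their poses are not given: they have to be found in the camera images.
- filter_mid (a point): Grey plastic lint filter, loose, 78 mm tall, standing on its stem; this point is on its axis half-way up, 39 mm above the foot. z points up out of the handle. Mass 0.10 to 0.19 kg. Above the stem is a round flange, 62 mm diameter, 42 to 48 mm above the foot. Two other grey caps stand near, places exchangeable: round knob, three-armed grip; only the filter has a straight bar handle.
- filter_handle (a point): Centre of the filter's handle, 63 mm above its foot: a straight upright bar standing on the flange, 46 mm long along x, 12 mm thick along y and 30 mm high, from 48 to 78 mm above the foot.
- filter_foot (a point): Centre of the foot of the filter's stem. The stem is 42 mm long: a 25 mm diameter core with six straight ribs at 0, 60, 120 ... degrees from its x axis (x runs along the handle). The ribs are 6 mm wide and reach 20 mm from the axis; in their lowest 3 mm they are 3.5 mm wide and reach 18.5 mm.
- pump_mouth (a point): Centre of the flat rim of the pump's filter socket, 105 mm above the counter. The white pump is fixed to an aluminium plate; z points up, x towards its dark motor. The rim is flat from 27 to 36 mm from the axis and slopes inward to a 43 mm bore 10 mm down. The filter is home when its flange lies on the rim: foot 42 mm and filter_mid 3 mm below the rim.
- pump_teeth (a point): On the socket's axis at the top of its teeth, 12 mm below the rim. From here down, teeth leave a clear centre of 29 mm diameter and six slots 10 mm wide at 0, 60, 120 ... degrees from x (towards the motor). With its ribs over the teeth the filter stops here; with its ribs in the slots it slides on and meets the spring plate 32 mm below the rim.
- plate (a joint): Spring plate in the socket, a 21 mm steel disc: 0 when up (top 32 mm below the rim), growing as it is pushed down, in m; 0.010 with the filter fully home. It pushes back with 4.5 N at 0 and 9 N at 0.010 and lifts the filter again if it is let go.
- filter: The lint filter again; origin at the centre of the foot of its stem.
- knob_cap: Bystander: grey drain cap with a round knob 34 mm wide, 66 mm tall, flange 62 mm; origin at its foot.
- star_cap: Bystander: grey drain cap with a three-armed grip, 64 mm tall, flange 62 mm; origin at its foot.
- lock_ring: Bystander: grey locking ring lying flat, 90 mm outside diameter, 12 mm high; origin under its centre.
- detergent: Bystander: white detergent bottle, 72 mm diameter, 190 mm tall; origin under its centre.
- screwdriver: Bystander: screwdriver lying on the counter; origin under its middle.
- brush: Bystander: cleaning brush lying on the counter; origin under its middle.
- mug: Bystander: white mug, 80 mm diameter, 90 mm tall; origin under its centre.
- soap_box: Bystander: cardboard carton, 60 x 100 x 140 mm tall; origin under its centre.
Mind the look-alikes: they are no part of the job. Leave any red look-alike of the filter alone.

How it is judged:
By the outcome, as a careful person would: the job done as asked, in the order asked, and still so for the second after the job is handed in, while the arm keeps its last pose, push and grip.
It also fails if it takes over 38 s, if anything falls off the work surface, if the arm or the gripper's body presses on something with over 40 N, if the wrist force passes 120 N, or if a joint passes its speed limit or range.

### The arm

A 7-joint arm with a two-finger parallel gripper is mounted at the origin on the work surface. World frame = base frame: x ahead of the robot, y to its left, z up, the work surface at z = 0. Lengths are in mm, angles in rad, forces in N, time in s.
With the tool pointing down it reaches from about 400 to 900 mm from the base axis. Payload 5.6 kg.
Tool frame: the origin (TCP) lies midway between the tips of the shut fingers; the grasp point (between the pads) lies 19 mm behind it; z points along the fingers, y is the line along which they close (so a half turn about z gives the same grasp; the last joint's range is limited). The gripper opens to 92 mm and grips with 3 to 60 N. Pads are 20 mm wide; open, the fingers measure 128 mm over their backs; the gripper's body (75 mm by 189 mm) begins 69 mm behind the grasp point.
Start: joints at [1.296, 0.468, -0.012, 1.603, 0.006, 1.071, -0.056], TCP at [149.281, -632.633, 193.192] pointing down, gripper open.
Joint ranges: [-2.53, 2.53], [-0.31, 2.02], [-1.57, 1.55], [0.28, 2.44], [-1.29, 4.43], [0.15, 1.84], [-2.92, 2.92]. Speed limits (rad/s): [2.57, 2.57, 3.14, 3.14, 3.14, 3.14, 3.14].

### API

Orientations are given as a rotation vector (axis times angle).
In Python, from cell import robot, grip, kin, viewer gives the robot as it stands. Calls block until the motion is done:
- robot.movep(position, orientation): joint-space move of the TCP to a pose.
- robot.servo_line(position, feed=150, rotation=None): straight line of the TCP; rotation=None keeps the orientation; feed is the mean speed in mm/s.
- robot.goto_joints(angles): joint-space move.
- grip(opening, newtons=None): opening from 0.0 (shut) to 1.0 (fully open); newtons is the grip in N (None keeps the last); returns when the fingers have stopped.
- robot.hold(seconds).
- kin.ik(position, orientation): joint angles nearest the present ones, or None.
- robot.observe(): the state.
- viewer.read_camera(name): name is "scene" or "top" or "wrist"; returns the picture (384x512x3 uint8, red, green, blue); there is no depth.
- viewer.camera_info(name): a dict with "camera_matrix" (3x3 intrinsics, pixels), "R" (3x3) and "t" (3): a world point X has camera coordinates R X + t. Camera axes: x right, y down, z forward; pixel columns grow to the right and rows downward; lengths in mm; the calibration is good to about 2 mm. A picture is of the moment at which its call begins: read the wrist's pose just before it. camera_info takes no time and is no camera call; for the wrist camera it gives the pose at the moment of the call.
A pose or a line that the arm cannot do raises robot.IKError and nothing moves.
- robot.job_done(): hands the job in; it is judged then, once.
Trained networks look in the newest picture that a camera, given by its name, has taken for a name from the list of things; names that differ only in an ending like _2 or _b are one class to them, and where a whole thing is asked for, a point or a joint stands for the part that bears it (a point fixed in the world has none). Each returns a list of dicts, best first, with "confidence" (0 to 1); they miss things now and then, are a little off and sometimes report something else, mostly with a low value. They report only what shows in the picture. A call takes as long as a camera call. They do not tell look-alikes from the thing itself.
- viewer.silhouettes(name, camera): "mask" (384x512 bool, what is visible of it).
- viewer.pinpoint(name, camera): "at" ([x, y, z] in mm, in the coordinates of the camera as it stood for that picture, good to about 4 mm: a listed point, or the origin of a listed thing).
The state is a dict: "t": time; "joints": joint angles; "joint_velocities": joint speeds; "joint_torque": joint torques, N m; "tcp_pos": TCP position; "tcp_rot": TCP orientation; "contact_force": force on the tool from outside, world axes, zero at the start; "wrist_torque": the same for the moment, N m; "grip_width": opening from 0.0 (shut) to 1.0 (fully open); "grip_force": force on a finger pad.
Only numpy, scipy, OpenCV 4.12 (cv2) and the standard library are available. Lean on these libraries where they do the work, as an engineer would, in place of code of your own. Each camera call takes 0.05 s, during which the arm holds its last target. There are 200 camera calls.

## Working session

There is one attempt and no reset: what is moved stays moved. The work goes in short steps, each a Python script; the robot and the scene stay as the last script left them, time stands still between calls to the robot, and variables do not carry over. Pictures are saved under pics/ and viewed, at most 10 in all, crops included, and the job is handed in when it is done.

```bash
ls; mkdir -p pics
cat > h.py <<'E'
from cell import robot, grip, kin, viewer
import numpy as np, cv2
from scipy.spatial.transform import Rotation as R
def world(cam,p,info=None):
    i=info or viewer.camera_info(cam); return np.array(i["R"]).T@(np.array(p)-np.array(i["t"]))
def proj(cam,X,info=None):
    i=info or viewer.camera_info(cam); c=np.array(i["R"])@np.array(X)+np.array(i["t"]); u=np.array(i["camera_matrix"])@c; return u[:2]/u[2]
def save(cam,f):
    im=viewer.read_camera(cam); cv2.imwrite("pics/"+f,im[:,:,::-1]); return im
def ray_z(cam,uv,z,info=None):
    i=info or viewer.camera_info(cam); Rm=np.array(i["R"]);t=np.array(i["t"])
    d=Rm.T@np.linalg.inv(np.array(i["camera_matrix"]))@np.array([uv[0],uv[1],1.]);o=-Rm.T@t
    return o+d*(z-o[2])/d[2]
E
python3 - <<'E'
from h import *
np.set_printoptions(precision=1,suppress=True)
a=save("top","top0.png");b=save("scene","scene0.png")
cv2.imwrite("pics/both.png",cv2.resize(np.vstack([a,b])[:,:,::-1],None,fx=.78,fy=.78))
for c in ("top","scene"):
  for n in ("filter_mid","filter_handle","pump_mouth","knob_cap","star_cap"):
    for d in viewer.pinpoint(n,c)[:3]:
        w=world(c,d["at"]); print(c,n,round(d["confidence"],2),w,proj(c,w))
o=robot.observe();print(o["t"],o["tcp_rot"],o["contact_force"])
E
```

```text
pics
top filter_mid 0.7 [660.4 420.5  -1.3] [148.5 167.6]
top filter_mid 0.64 [ 570.6 -286.9   36. ] [347.9 190. ]
top filter_mid 0.62 [ 603.5 -188.3   37.8] [319.4 180.8]
top filter_handle 0.75 [ 567.6 -282.4   66. ] [348.2 190.5]
top filter_handle 0.54 [ 605.3 -192.3   59.1] [321.3 179.9]
top filter_handle 0.54 [ 704.6 -246.6   64.1] [336.8 150.8]
top pump_mouth 0.59 [578.3 165.7 106.3] [215.8 188.2]
top pump_mouth 0.33 [661.8 423.9  -2.9] [147.7 167.3]
top knob_cap 0.61 [473.1 -78.3  -3.5] [287.7 218.4]
top star_cap 0.75 [ 462.4 -244.1   -2.1] [334.5 221. ]
scene filter_mid 0.82 [ 697.3 -243.1   37.2] [245.7 274.9]
scene filter_mid 0.75 [ 564.3 -284.2   36.2] [194.5 268.1]
scene filter_mid 0.68 [ 601.9 -191.6   36.5] [225. 252.]
scene filter_handle 0.95 [ 696.8 -244.6   58.1] [245.1 269.3]
scene filter_handle 0.87 [ 598.7 -191.1   61.5] [223.6 244.6]
scene filter_handle 0.6 [ 568.  -285.3   61. ] [194.7 261.8]
scene pump_mouth 0.95 [571.9 169.1 106.3] [275.1 167.2]
scene pump_mouth 0.32 [462.8 412.6  -3.3] [278.2 155.2]
scene knob_cap 0.59 [467.6 -77.1  -1.8] [208.  225.9]
scene star_cap 0.78 [ 454.3 -243.7    3.7] [171.6 255.2]
scene star_cap 0.63 [ 666.7 -352.5   -1.6] [213.8 309.1]
0.6 [ 3.1  0.4 -0. ] [0.2 0.2 0.3]
```

View pics/both.png

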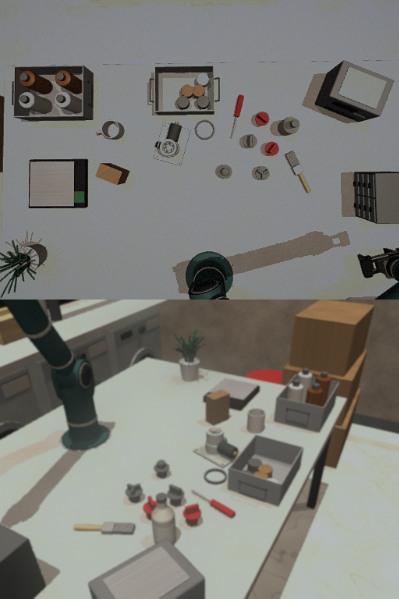

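Top view: the grey bar-handled filter shows at about (321,180), with red look-alikes at (348,190) and (337,151). The pump is at (216,188). Next I'll look at both from close by.

Run:
```python
from h import *
np.set_printoptions(precision=2,suppress=True)
i=viewer.camera_info("wrist");o=robot.observe()
Rt=R.from_rotvec(o["tcp_rot"]).as_matrix();c=-np.array(i["R"]).T@i["t"]
print("cam in tool",Rt.T@(c-o["tcp_pos"]),"axis",Rt.T@np.array(i["R"])[2])
ims=[]
for n,xy,z in (("pump",(574,167),330),("filt",(603,-190),290)):
    off=Rt@(Rt.T@(c-o["tcp_pos"])); 
    p=np.array([xy[0]-off[0],xy[1]-off[1],z])
    print(n,p); robot.movep(p,o["tcp_rot"]); robot.hold(.2)
    print(robot.observe()["t"])
    ims.append(save("wrist",n+".png")); i=viewer.camera_info("wrist")
    np.savez("pics/"+n+".npz",im=ims[-1],R=i["R"],t=i["t"],camera_matrix=i["camera_matrix"])
    for k in (("pump_mouth","pump_teeth") if n=="pump" else ("filter_mid","filter_handle","filter_foot")):
        for d in viewer.pinpoint(k,"wrist")[:3]:
            w=world("wrist",d["at"],i);print(k,round(d["confidence"],2),w,proj("wrist",w,i))
cv2.imwrite("pics/w1.png",cv2.resize(np.hstack(ims)[:,:,::-1],(800,300),interpolation=cv2.INTER_AREA))
```

```text
cam in tool [  75.88   -0.06 -191.96] axis [-0.26 -0.    0.96]
pump [500.16 149.5  330.  ]
3.8417
pump_mouth 0.88 [574.93 167.03 108.02] [255.03 112.25]
pump_mouth 0.5 [578.69 166.98  95.61] [255.64 109.73]
pump_teeth 0.59 [575.95 169.01  95.9 ] [253.9  111.26]
filt [ 529.16 -207.5   290.  ]
5.5417
filter_mid 0.79 [ 604.59 -187.16   41.51] [254.26 111.88]
filter_mid 0.7 [ 567.83 -283.99   33.63] [306.99 149.01]
filter_mid 0.6 [ 703.86 -239.93   39.18] [304.74  52.34]
filter_handle 0.9 [ 602.11 -184.96   61.83] [252.39 113.17]
filter_handle 0.75 [ 572.64 -278.72   61.98] [307.94 147.47]
filter_handle 0.56 [ 705.86 -244.98   67.79] [312.34  47.28]
```

View pics/w1.png

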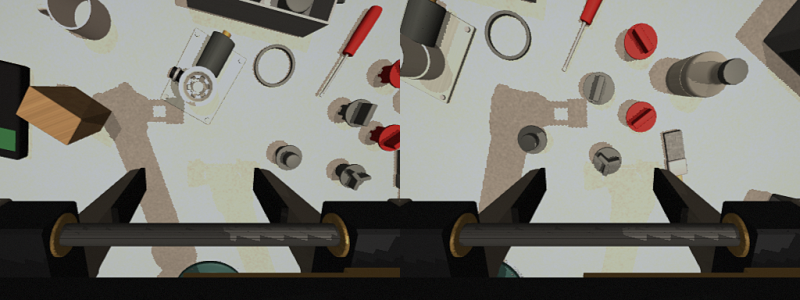

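The left half shows the pump mouth at about full-resolution (255,112), with its motor up and to the right. The right half shows the grey filter at about (253,113). I'll zoom in on both.

Run:
```python
import cv2,numpy as np
a=cv2.imread("pics/pump.png")[20:160,200:340];b=cv2.imread("pics/filt.png")[78:148,218:288]
cv2.imwrite("pics/w2.png",np.hstack([cv2.resize(a,(400,400),interpolation=3),cv2.resize(b,(400,400),interpolation=3)]))
```

```text
(no output)
```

View pics/w2.png

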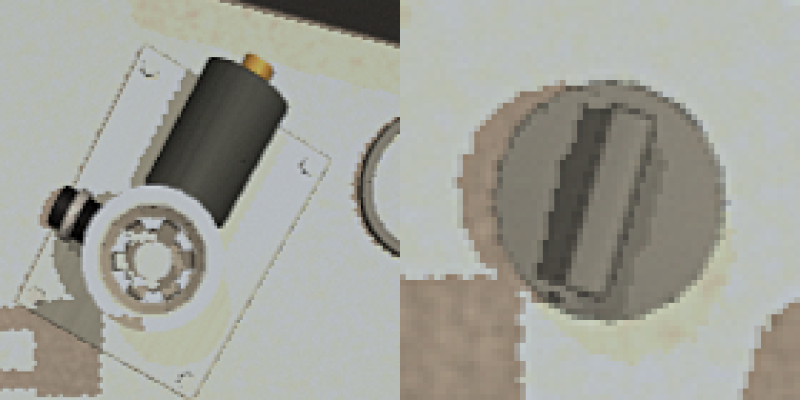

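```bash
cat >> h.py <<'E'
def rect(f,c,z,half=50,s=4):
    g=dict(np.load(f)); n=int(2*half*s)
    u=(np.arange(n)-n/2)/s
    X,Y=np.meshgrid(c[0]+u,c[1]+u)   # col=x,row=y
    P=np.stack([X.ravel(),Y.ravel(),np.full(X.size,z)])
    q=g["camera_matrix"]@(g["R"]@P+g["t"][:,None]); q=(q[:2]/q[2]).reshape(2,n,n).astype(np.float32)
    return cv2.remap(g["im"],q[0],q[1],cv2.INTER_LINEAR)
E
python3 - <<'E'
from h import *
np.set_printoptions(precision=2,suppress=True)
I=dict(np.load("pics/filt.npz"));P=dict(np.load("pics/pump.npz"))
a=ray_z("",((634-400)/5.714+218,110/5.714+78),78,I);b=ray_z("",((588-400)/5.714+218,293/5.714+78),78,I)
print("handle",(a+b)/2,np.linalg.norm(a-b),np.degrees(np.arctan2(*(a-b)[[1,0]])))
f=lambda u,v,z:ray_z("",(u/2.857+200,v/2.857+20),z,P)
for p,q,z in (((143,45),(18,300),5),((328,158),(195,397),5),((210,60),(148,180),60),((288,110),(222,225),60)):
    d=f(*p,z)-f(*q,z);print("pump x",np.degrees(np.arctan2(d[1],d[0])))
def circ(f,c,z,r,pol):
    g=cv2.GaussianBlur(cv2.cvtColor(rect(f,c,z),cv2.COLOR_RGB2GRAY).astype(float),(0,0),2)
    th=np.linspace(0,2*np.pi,180,endpoint=False);best=[]
    for dx in np.arange(-8,8.1,.5):
      for dy in np.arange(-8,8.1,.5):
        s=[g[((dy+R_*np.sin(th)+50)*4).astype(int),((dx+R_*np.cos(th)+50)*4).astype(int)] for R_ in (r-1,r+1)]
        best.append((np.mean(np.clip(pol*(s[1]-s[0]),-5,40)),c[0]+dx,c[1]+dy))
    return max(best)
print("flange48",circ("pics/filt.npz",(602,-186),48,31,1))
print("rim out",circ("pics/pump.npz",(575,167),105,36,-1),"rim in",circ("pics/pump.npz",(575,167),105,27,-1))
m=circ("pics/pump.npz",(575,167),105,36,-1)
g=cv2.cvtColor(rect("pics/pump.npz",m[1:],93),cv2.COLOR_RGB2GRAY).astype(float)
th=np.radians(np.arange(360))
for r in (16,17,18,19,20):
    s=g[((r*np.sin(th)+50)*4).astype(int),((r*np.cos(th)+50)*4).astype(int)]
    F=np.fft.fft(s)/360; print(r,[round(abs(F[k]),1) for k in range(3,9)],"bright phase",np.degrees(-np.angle(F[6]))/6,)
A=rect("pics/pump.npz",m[1:],93,30,6.66);B=rect("pics/filt.npz",(602,-186),78,40,5)
cv2.imwrite("pics/w3.png",np.hstack([cv2.resize(A,(400,400)),B])[::-1,:,::-1])
E
```

```text
handle [ 602.53 -188.62   78.  ] 45.26455055985339 -1.2435549496563345
pump x -15.561525224859807
pump x -15.131655907657079
pump x -15.748950279902589
pump x -16.937517829407344
flange48 (np.float64(33.572236759959225), np.float64(603.0), np.float64(-187.0))
rim out (np.float64(21.316213588782162), np.float64(576.5), np.float64(170.5)) rim in (np.float64(12.798692042151869), np.float64(583.0), np.float64(163.0))
16 [np.float64(0.8), np.float64(2.3), np.float64(6.0), np.float64(2.5), np.float64(5.9), np.float64(3.9)] bright phase -12.254994656920346
17 [np.float64(3.8), np.float64(1.4), np.float64(5.0), np.float64(10.8), np.float64(6.5), np.float64(4.2)] bright phase 13.309299536210146
18 [np.float64(5.7), np.float64(3.0), np.float64(4.6), np.float64(16.5), np.float64(4.7), np.float64(3.9)] bright phase 13.26523046605349
19 [np.float64(4.1), np.float64(1.7), np.float64(2.9), np.float64(22.3), np.float64(3.1), np.float64(3.8)] bright phase 13.213891770631959
20 [np.float64(2.5), np.float64(0.8), np.float64(1.8), np.float64(30.0), np.float64(2.5), np.float64(3.2)] bright phase 13.617585662699847
```

View pics/w3.png

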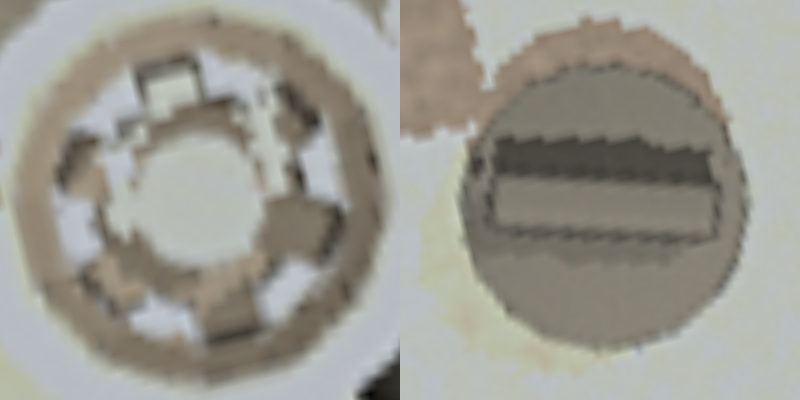

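The rectified picture (x right, y up) shows the slots at about -16.5°, agreeing with the motor and plate edges at about -16°. The filter bar lies at about -2°. I'll grasp it now.

```bash
cat >> h.py <<'E'
def down(deg): return (R.from_euler("z",deg,degrees=True)*R.from_rotvec([np.pi,0,0])).as_rotvec()
E
python3 - <<'E'
from h import *
np.set_printoptions(precision=2,suppress=True)
rv=down(-2)
robot.movep([603,-187.5,115],rv); grip(.45,20)
robot.servo_line([603,-187.5,51.5],feed=100)
print(robot.observe()["contact_force"])
grip(0,50); o=robot.observe(); print(o["t"],o["grip_width"]*92,o["grip_force"],o["tcp_pos"],o["contact_force"])
robot.servo_line([603,-187.5,195],feed=200); o=robot.observe(); print(o["t"],o["grip_width"]*92,o["contact_force"])
robot.movep([576,169,195],down(-16)); robot.hold(.2)
o=robot.observe(); print(o["t"],o["joints"],o["tcp_pos"],o["contact_force"])
a=save("wrist","held.png"); b=save("scene","scene2.png")
i=viewer.camera_info("wrist");print("mouth px",proj("wrist",[576,169,105],i))
for k in ("filter_foot","filter_mid","filter_handle","pump_mouth"):
    for d in viewer.pinpoint(k,"wrist")[:2]: print("w",k,round(d["confidence"],2),world("wrist",d["at"],i))
    viewer.read_camera
b=viewer.read_camera("scene")
for k in ("filter_foot","filter_mid","pump_mouth"):
    for d in viewer.pinpoint(k,"scene")[:3]: print("s",k,round(d["confidence"],2),world("scene",d["at"]))
cv2.imwrite("pics/v4.png",np.hstack([cv2.resize(a,(400,300)),cv2.resize(b[100:250,180:380],(400,300),interpolation=3)])[:,:,::-1])
E
```

```text
[ 0.26 -0.04 -0.14]
8.7417 10.906826787099499 49.99533712863922 [ 603.16 -187.55   51.8 ] [ 0.08 -0.95  1.76]
9.6083 10.638564462866544 [-0.97  0.9  -1.47]
11.15 [ 0.3   0.55 -0.88  1.69  0.46  1.13 -2.57] [576.52 167.59 194.83] [-0.26  0.07 -1.52]
mouth px [255.19 187.38]
w filter_mid 0.89 [577.52 169.38 186.78]
w filter_handle 0.81 [572.85 169.47 205.85]
w pump_mouth 0.67 [574.48 170.81 107.74]
s filter_foot 0.89 [ 701.62 -247.28    1.4 ]
s filter_foot 0.65 [569.56 165.67 143.36]
s filter_foot 0.53 [ 563.37 -285.4    -3.86]
s filter_mid 0.76 [572.1  165.71 178.06]
s filter_mid 0.74 [ 696.94 -244.36   35.03]
s filter_mid 0.72 [570.71 165.62 141.59]
s pump_mouth 0.84 [571.71 170.44 103.62]
```

View pics/v4.png

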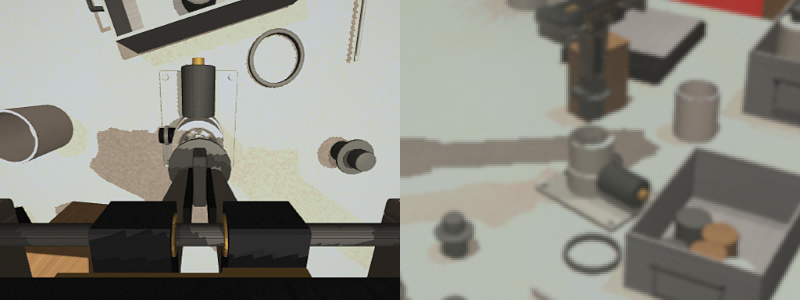

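The filter is held with its bar in line with the motor in the wrist view, and the socket is below it at about (255,187). I'll lower it step by step while watching the force.

Run:
```python
from h import *
np.set_printoptions(precision=2,suppress=True)
rv=down(-16)
robot.servo_line([576,170,160],feed=80,rotation=rv)
f0=np.array(robot.observe()["contact_force"])
for z in (152,149,147,145,143,140,136,132,128):
    robot.servo_line([576,170,z],feed=40,rotation=rv)
    o=robot.observe();f=np.array(o["contact_force"])-f0
    print(round(o["t"],2),z,o["tcp_pos"],f,np.array(o["wrist_torque"]))
    if f[2]>9 or np.hypot(*f[:2])>8: break
```

```text
12.59 152 [575.92 169.89 151.86] [-0.06  0.24  0.39] [-0.01 -0.   -0.  ]
12.84 149 [575.91 169.95 148.87] [ 0.66  0.26 -0.08] [ 0.    0.01 -0.03]
13.09 147 [575.93 169.97 146.88] [ 0.54  0.09 -0.59] [ 0.01 -0.04 -0.02]
13.34 145 [575.91 169.96 144.85] [0.64 0.23 0.67] [ 0.02  0.02 -0.02]
13.59 143 [575.91 169.94 142.84] [ 0.22 -0.28  0.12] [ 0.08 -0.   -0.06]
13.84 140 [575.88 169.88 139.76] [-0.59 -0.07  0.93] [ 0.04 -0.   -0.  ]
14.09 136 [575.79 169.87 135.65] [0.4  0.84 0.81] [0.07 0.07 0.02]
14.34 132 [575.8  169.88 131.67] [ 0.26  0.25 -0.13] [-0.01  0.04 -0.01]
14.59 128 [575.79 169.9  127.66] [ 0.12 -0.22  0.6 ] [ 0.05  0.04 -0.03]
```

It went past the teeth without resistance. Next I'll press it home against the spring.

Run:
```python
from h import *
np.set_printoptions(precision=2,suppress=True)
rv=down(-16); f0=np.array([-.3,0,-1.5])
for z in (124,121,119,117,116,115,114,113,112,111,110,109,108):
    robot.servo_line([576,170,z],feed=25,rotation=rv)
    o=robot.observe();f=np.array(o["contact_force"])-f0
    print(round(o["t"],2),z,o["tcp_pos"],f,np.array(o["wrist_torque"]))
    if f[2]>24 or np.hypot(*f[:2])>10: break
```

```text
14.9 124 [576.58 170.38 124.61] [ 1.08 -0.65  4.2 ] [ 0.05 -0.03 -0.01]
15.17 121 [576.42 170.31 121.36] [0.72 0.78 6.09] [ 0.16 -0.1  -0.  ]
15.42 119 [576.38 170.28 119.37] [ 0.89 -0.09  6.99] [ 0.16 -0.14  0.05]
15.67 117 [576.47 170.35 117.54] [-0.11  0.67  8.04] [ 0.13 -0.09 -0.03]
15.92 116 [576.52 170.33 116.65] [0.27 1.1  8.71] [ 0.13 -0.08 -0.04]
16.17 115 [576.58 170.38 115.76] [0.3  0.13 8.11] [ 0.09  0.01 -0.04]
16.42 114 [576.69 170.5  115.44] [-0.42 -0.61 13.18] [-0.12  0.28 -0.02]
16.67 113 [576.77 170.44 115.32] [-2.61 -2.31 18.98] [-0.4   0.71  0.02]
16.92 112 [576.8  170.5  115.24] [-5.09 -2.88 24.32] [-0.59  1.22  0.02]
```

Run:
```python
from h import *
np.set_printoptions(precision=2,suppress=True)
grip(0,60)
robot.hold(.6); o=robot.observe(); print(o["t"],o["tcp_pos"],o["contact_force"],o["wrist_torque"],o["grip_width"]*92,R.from_rotvec(o["tcp_rot"]).as_matrix()[:,2]*1000)
a=viewer.read_camera("wrist");i=viewer.camera_info("wrist")
for k in ("filter_mid","pump_mouth"):
    for d in viewer.pinpoint(k,"wrist")[:2]: print("w",k,round(d["confidence"],2),world("wrist",d["at"],i))
b=viewer.read_camera("scene")
for k in ("filter_mid","pump_mouth"):
    for d in viewer.pinpoint(k,"scene")[:3]: print("s",k,round(d["confidence"],2),world("scene",d["at"]))
u,v=[int(x) for x in proj("wrist",[576,169,105],i)]
cv2.imwrite("pics/v5.png",np.hstack([cv2.resize(a[max(v-75,0):v+75,u-100:u+100],(400,300),interpolation=3),cv2.resize(b[130:205,225:325],(400,300),interpolation=3)])[:,:,::-1])
```

```text
17.7333 [576.85 170.52 115.27] [-4.27 -1.88 22.44] [-0.58  1.17 -0.01] 10.55497390660417 [    2.71    -0.77 -1000.  ]
w filter_mid 0.74 [578.24 172.21 104.61]
w pump_mouth 0.68 [470.11 414.61   0.48]
s filter_mid 0.69 [ 697.41 -246.21   36.07]
s filter_mid 0.62 [ 565.79 -285.35   39.04]
s filter_mid 0.56 [573.21 165.53  98.11]
s pump_mouth 0.44 [660.11  15.36   0.98]
```

View pics/v5.png

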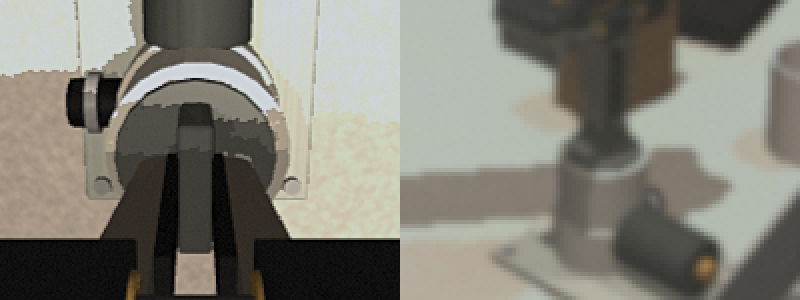

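The flange sits on the rim, and the spring travel is about 10 mm. The press carries some side load and moment, so I'll even it out by complying slightly.

Run:
```python
from h import *
np.set_printoptions(precision=2,suppress=True)
base=R.from_rotvec(down(-16))
p=np.array([575.4,169.7,112.]);w=np.zeros(3)
for k in range(7):
    robot.servo_line(p,feed=25,rotation=(R.from_rotvec(w)*base).as_rotvec()); robot.hold(.15)
    o=robot.observe();F=np.array(o["contact_force"])-[-.3,0,-1.5];T=np.array(o["wrist_torque"])
    print(round(o["t"],2),o["tcp_pos"],F,T,np.degrees(w))
    w[:2]+=np.radians(.25)*np.clip(T[:2],-1,1); p[:2]+=.1*F[:2]; p[2]+=np.clip(.1*(F[2]-24),-.5,.5)
    if np.hypot(*T[:2])<.25: break
```

```text
18.43 [576.79 170.53 115.28] [-2.84 -2.12 22.23] [-0.41  0.79 -0.05] [0. 0. 0.]
18.83 [576.76 170.47 115.29] [-3.05 -1.57 24.05] [-0.39  0.72 -0.02] [-0.1  0.2  0. ]
19.23 [576.64 170.45 115.28] [-1.39 -1.33 24.22] [-0.33  0.52 -0.02] [-0.2   0.38  0.  ]
19.63 [576.6  170.39 115.31] [-1.22 -1.22 22.9 ] [-0.25  0.46 -0.04] [-0.28  0.51  0.  ]
20.03 [576.53 170.4  115.27] [-2.73 -0.92 23.44] [-0.2   0.5   0.03] [-0.35  0.62  0.  ]
20.43 [576.5  170.34 115.28] [-1.02 -0.44 22.17] [-0.19  0.34 -0.05] [-0.4   0.75  0.  ]
20.83 [576.46 170.32 115.25] [-1.23 -0.61 22.95] [-0.19  0.44 -0.06] [-0.45  0.83  0.  ]
```

The load is now nearly axial at about 23 N, against 9 N from the spring, and the height is steady with the flange on the rim. I'll hand the job in.

```bash
python3 -c "
from h import *
print(robot.job_done())"
```

```text
the job is handed in; nothing more can be done
None
```

I handed the job in at about 21 s: the filter's ribs are in the slots and its flange is on the rim. The gripper still holds the handle, pressing down with about 23 N, and I didn't touch the other items.

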